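# Index the clamped bowl round to the spring pawl on a tilted carving stand

## Robot

A 7-joint arm with a two-finger parallel gripper is mounted at the origin on the work surface. World frame = base frame: x ahead of the robot, y to its left, z up, the work surface at z = 0. Lengths are in m, angles in rad, forces in N, time in s.
With the tool pointing down it reaches from about 0.425 to 0.95 m from the base axis. Payload 4.7 kg.
Tool frame: the origin (TCP) lies on the centre line of the jaws, within the pads' length; the fingertips stand robot.nose_length ahead of it and the grasp point (between the pads) lies 8 mm behind it (robot.nose_length is the distance from the TCP to the fingertips, in m); z points along the fingers, y is the line along which they close (so a half turn about z gives the same grasp; the last joint's range is limited). The gripper opens to 85 mm and grips with 20 to 120 N. Pads are 22 mm wide; open, the fingers measure 114 mm over their backs; the gripper's body (76 mm by 85 mm) begins 54 mm behind the grasp point. The pads swing forward as they close: fully open they stand 13 mm farther back than shut.
Start: joints at [-1.309, 0.469, -0.049, 1.532, 0.024, 1.141, -0.082], TCP at [0.193, 0.647, 0.242] pointing down, gripper open.
Joint ranges: [-2.59, 2.59], [-0.33, 1.99], [-1.39, 1.29], [0.1, 2.45], [-1.04, 4.18], [0.21, 1.99], [-2.66, 2.66]. Speed limits (rad/s): [2.57, 2.57, 3.14, 3.14, 3.14, 3.14, 3.14].

## Interface

Orientations are given as [roll, pitch, yaw] about the fixed x, y, z axes, in that order (R = Rz(yaw) Ry(pitch) Rx(roll)).
In Python, from plant import robot gives the robot as it stands. Calls block until the motion is done:
- robot.goto(position, orientation): joint-space move of the TCP to a pose.
- robot.move_straight(position, vel=0.15, attitude=None, contact_N=None): straight line of the TCP; attitude=None keeps the orientation; vel is the mean speed in m/s. With contact_N (N) it stops when the force on the tool has changed by that much, and returns True; else False.
- robot.move_joints(angles): joint-space move.
- robot.grip(opening, strength=None): opening from 0.0 (shut) to 1.0 (fully open); strength is the grip in N (None keeps the last); returns when the fingers have stopped.
- robot.sleep(seconds).
- robot.inverse_kinematics(position, orientation): joint angles nearest the present ones, or None.
- robot.sense(): the state.
- robot.grab_frame(name): name is "scene" or "side" or "wrist"; returns a dict with "image" (384x512x3 uint8, red, green, blue), "range_z" (384x512 float32, m along the optical axis (not along the pixel's ray), 0 where there is no reading), "fx", "fy", "cx", "cy" (pixels), "R" (3x3) and "t" (3): a world point X has camera coordinates R X + t. Camera axes: x right, y down, z forward; pixel columns grow to the right and rows downward; lengths in m; the calibration is good to about 2 mm. A picture is of the moment at which its call begins.
A pose or a line that the arm cannot do raises robot.IKError and nothing moves.
- robot.close_job(): hands the job in; it is judged then, once.
The state is a dict: "t": time; "joint_pos": joint angles; "joint_velocities": joint speeds; "effort": joint torques, N m; "tcp_pos": TCP position; "tcp_rot": TCP orientation; "wrist_force": force on the tool from outside, world axes, zero at the start; "torque": the same for the moment, N m; "opening": opening from 0.0 (shut) to 1.0 (fully open); "gripper_force": force on a finger pad.
Only numpy, scipy, OpenCV 4.12 (cv2) and the standard library are available. Lean on these libraries where they do the work, as an engineer would, in place of code of your own. Each camera call takes 0.05 s, during which the arm holds its last target. There are 200 camera calls.

## Task

Turn the bowl on the tilted indexing stand (the wooden clamp bar across its foot makes a good handle) until the knobbed long end of the bar has come round to the spring pawl and the pawl's tooth has dropped fully home in the notch there. The bar was clamped on by eye, so feel for the notch a little to either side. Let go with the pawl home and leave the other things on the bench as they are.

Things in the scene. Friction and masses are not known exactly. Their poses are not given: they have to be found in the camera images.
- stand: Grey cast indexing stand bolted to the bench, foot 200 x 200 x 18 mm. Origin on the bench, 30 mm towards -x from the foot's centre; x, y along the foot's sides, z up. Its tilted plate looks towards -x (roughly to the robot). The plate turns without end about an axis 28 deg from vertical, direction (-0.469, 0, 0.883) in the stand's frame. Only the pawl, at +y, rises above the plate's rim.
- plate_centre (a point): Fixed centre of the turning plate's underside, on the turning axis; axes as the stand's. Steel plate 192 mm across, 12 mm thick, six rim notches 60 deg apart. On it a wooden bowl, 152 mm across, upside down, its foot (72 mm across) ending 60 mm above this point along the axis. Turning takes about 0.1 N m, up to 0.4 N m where the pawl climbs out of a notch.
- bar_grip (a point): Middle of the dark wooden clamp bar fixed across the bowl's foot, on the turning axis, 84 mm above the plate's underside: where to grip. Bar 26 mm wide; its top face 14 mm above this point (on it a nut 20 mm across, 8 mm high), its underside 20 mm below, the bowl 24 mm below. Axes: z up the turning axis, y along the bar to its long knobbed end (97 mm; short end 50 mm), x across it.
- bar_end (a point): Centre of the ball (44 mm) at the bar's long end, 75 mm from the turning axis. The ball turns with bar, bowl and plate; it points at one of the plate's notches to within about 9 deg either way, no better.
- pawl_side (a point): A fixed point of the stand in mid air: where the centre of the ball at the bar's long end is when it points exactly at the pawl (75 mm from the turning axis, on the stand's +y side).
- pawl (a joint): Angle of the spring pawl, a dark steel lever with a black ball on top, upright at the plate's rim on the stand's +y side, hinged below the rim. A spring presses its round tooth onto the rim. About -0.02 to 0.01: tooth fully home in a notch; 0.15 to 0.18: tooth riding on the plain rim, lever leaning further out. Within about 3 deg of a notch the tooth draws the plate in by itself.
- pawl_knob (a point): Centre of the black ball (26 mm) at the top of the pawl lever; 112 mm from its hinge, 118 mm from the turning axis when the pawl is home, about 18 mm further out when it rides on the rim. It stands up to 95 mm above the plate's underside.
- gouge: Bystander: a turning gouge with dark wooden handle, about 190 mm long, 30 mm high, lying on the bench along its x. Origin on the bench under it.
- bowl: Bystander: a small open wooden bowl, 116 mm across, 50 mm high. Origin under its centre.
- mallet: Bystander: a turned light wooden carver's mallet standing on its head, 84 mm across, 140 mm high. Origin under its centre.

How it is judged:
At the end, for the whole second after the job is handed in: The pawl's tooth is home in a notch (pawl angle under 0.05) and the ball at the bar's long end is within 26 mm of its place beside the pawl (so it is the notch at the long end), with the bystanders at rest (value of joint pawl below 0.05 rad and distance between bar_end and pawl_side below 0.026 m and linear speed of each of gouge, bowl, mallet below 0.02 m/s); the robot touches nothing.
It fails at once if a bystander (gouge, small bowl, mallet) is moved by more than 30 mm or the mallet or bowl tips over (distance of any of gouge, bowl, mallet from where it was at the start of the episode above 0.03 m or angle between any of mallet, bowl's own z axis and vertical above 0.5 rad).
It also fails if it takes over 72 s, if anything falls off the work surface, if the arm or the gripper's body presses on something with over 40 N, if the wrist force passes 120 N, or if a joint passes its speed limit or range.

## Working session

There is one attempt and no reset: what is moved stays moved. The work goes in short steps, each a Python script; the robot and the scene stay as the last script left them, time stands still between calls to the robot, and variables do not carry over. Pictures are saved under pics/ and viewed, at most 10 in all, crops included, and the job is handed in when it is done.

```bash
ls; mkdir -p pics
cat > h.py <<'E'
import numpy as np, cv2, pickle
from plant import robot
def shot(n,tag):
    f=robot.grab_frame(n); pickle.dump(f,open(f'pics/{tag}.pkl','wb')); cv2.imwrite(f'pics/{tag}.png',f['image'][:,:,::-1]); return f
def px(f,u,v,r=1):
    d=f['range_z'][v-r:v+r+1,u-r:u+r+1]; z=np.median(d[d>0])
    c=np.array([(u-f['cx'])/f['fx']*z,(v-f['cy'])/f['fy']*z,z]); return np.array(f['R']).T@(c-np.array(f['t']))
def cloud(f):
    z=f['range_z']; v,u=np.indices(z.shape)
    c=np.stack([(u-f['cx'])/f['fx']*z,(v-f['cy'])/f['fy']*z,z],-1)
    return (c-np.array(f['t']))@np.array(f['R'])
def proj(f,X):
    c=np.array(f['R'])@X+f['t']; return c[0]/c[2]*f['fx']+f['cx'],c[1]/c[2]*f['fy']+f['cy'],c[2]
E
python3 - <<'E'
from h import *
a=shot('scene','a');b=shot('side','b')
for f in(a,b): print(-np.array(f['R']).T@f['t'],f['R'][2])
s=robot.sense();print(s['t'],robot.nose_length,s['tcp_rot'],s['tcp_pos'])
E
```

```text
pics
[ 1.16558851 -0.28730153  1.15497808] [-0.47924066  0.23111672 -0.84670742]
[0.44380195 0.77415092 0.68607465] [ 0.13575836 -0.81112943 -0.56889253]
0.1 0.011 [-3.13984663e+00  6.13885149e-05  2.85084009e+00] [0.19335791 0.64619001 0.24137014]
```

View pics/a.png

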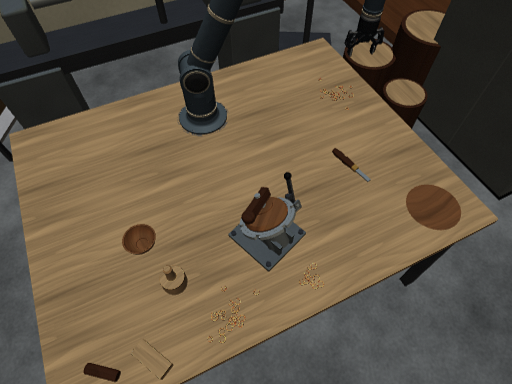

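View pics/b.png

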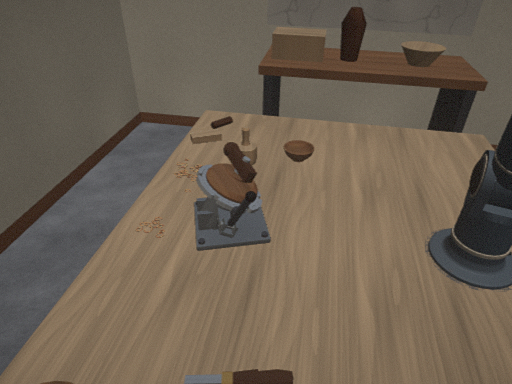

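Scene view: the stand is at about (268,235) with the pawl knob at (288,176), and the bar runs from (264,192) to (248,218). Side view: the pawl knob is at (250,197) and the bar is near (238,160). Next I'll enlarge both.

Run:
```python
import cv2
a=cv2.imread('pics/a.png')[165:275,215:320];b=cv2.imread('pics/b.png')[135:255,180:285]
r=lambda i:cv2.resize(i,(400,int(i.shape[0]*400/105)),interpolation=cv2.INTER_CUBIC)
a,b=r(a),r(b);a=cv2.copyMakeBorder(a,0,b.shape[0]-a.shape[0],0,0,0)
cv2.imwrite('pics/c.png',cv2.hconcat([a,b]))
```

```text
(no output)
```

View pics/c.png

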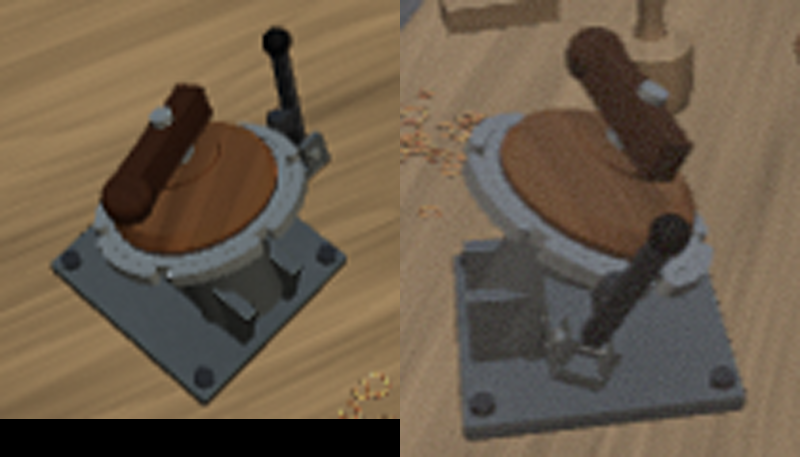

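Both crops show the same layout. The bar's ball end is at scene (248,217) / side (230,149). The short end is at scene (266,190) / side (250,177), and the nut at (257,196) / (246,159). I'll fit the stand pose to these points.

```bash
cat > fit.py <<'E'
from h import *
from scipy.optimize import least_squares
from scipy.spatial.transform import Rotation as Ro
AX=np.array([-0.469,0,0.883]);AX/=np.linalg.norm(AX)
XS=np.array([AX[2],0,-AX[0]]) # plate x; y = stand y
def model(p):
    x,y,yaw,px_,pz,phi=p
    Rz=Ro.from_euler('z',yaw).as_matrix();o=np.array([x,y,0])
    W=lambda s:o+Rz@s
    pc=np.array([px_,0,pz]); g=pc+.084*AX
    d=np.cos(phi)*np.array([0,1,0])-np.sin(phi)*XS   # phi=0 -> at pawl; + is CCW about axis
    return W,pc,g,d
def grip_world(p):
    W,pc,g,d=model(p);Rz=Ro.from_euler('z',p[2]).as_matrix()
    return W(g),Rz@AX,Rz@d,W(g+.075*d),W(g+np.array([0,.075,0]))
E
python3 - <<'E'
from fit import *
a=pickle.load(open('pics/a.pkl','rb'));b=pickle.load(open('pics/b.pkl','rb'))
for f,l in((a,[(229,233),(269,268),(304,234),(248,217),(266,192),(257,196),(288,176)]),(b,[(197,246),(269,239),(230,149),(249,176),(246,159),(251,197)])):
    for q in l: print(q,px(f,*q).round(3))
def s(f,name,obs):
    pass
A={'c--':(228.6,234.6),'c+-':(268.8,270.0),'c++':(305.8,233.8),'ball':(248.3,216.7),'nut':(257,195.5)}
B={'c++':(195.7,246),'c-+':(270.6,239),'ball':(230.4,149.2),'nut':(246.2,158.5)}
def pts(p):
    W,pc,g,d=model(p)
    return {'c--':W(np.array([-.07,-.1,.018])),'c+-':W(np.array([.13,-.1,.018])),'c++':W(np.array([.13,.1,.018])),'c-+':W(np.array([-.07,.1,.018])),'ball':W(g+.075*d),'nut':W(g+.018*AX)}
def res(p):
    P=pts(p);r=[]
    for f,O in((a,A),(b,B)):
        for k,o in O.items():
            u=proj(f,P[k]);r+= [u[0]-o[0],u[1]-o[1]]
    return np.array(r)
best=None
for yaw in np.arange(-3,3.1,.5):
    for phi in np.arange(-3,3.1,1):
        R=least_squares(res,[.6,.1,yaw,0,.12,phi],loss='soft_l1')
        if best is None or R.cost<best.cost: best=R
print(best.cost,best.x.round(4));print(res(best.x).reshape(-1,2).round(1))
np.save('p.npy',best.x)
for v in grip_world(best.x): print(v.round(3))
E
```

```text
(229, 233) [ 0.599 -0.131  0.014]
(269, 268) [ 0.78  -0.062  0.015]
(304, 234) [0.719 0.109 0.014]
(248, 217) [ 0.676 -0.086  0.22 ]
(266, 192) [0.607 0.009 0.2  ]
(257, 196) [ 0.617 -0.028  0.214]
(288, 176) [0.58  0.104 0.197]
(197, 246) [0.715 0.117 0.016]
(269, 239) [0.534 0.05  0.013]
(230, 149) [ 0.665 -0.062  0.215]
(249, 176) [0.596 0.02  0.189]
(246, 159) [ 0.612 -0.019  0.215]
(251, 197) [0.571 0.118 0.197]
3.822028212935833 [ 0.6314 -0.0193  0.3609  0.0286  0.1194 -2.7862]
[[-1.1 -0.8]
 [-0.   0.5]
 [ 0.9 -1.9]
 [ 0.2 -0.4]
 [-0.1  0.3]
 [-0.2  0.1]
 [-0.3 -1.3]
 [ 0.3 -0.7]
 [-0.3  0.7]]
[ 0.621 -0.023  0.194]
[-0.439 -0.166  0.883]
[ 0.619 -0.769  0.163]
[ 0.668 -0.081  0.206]
[0.595 0.047 0.194]
```

```bash
cat >> fit.py <<'E'
def pose(p,phi,h,sgn=1):
    """TCP pose over bar for bar angle phi; h = TCP height above bar_grip along axis"""
    q=np.array(p);q[5]=phi
    g,ax,d,_,_=grip_world(q)
    z=-ax;x=sgn*d;y=np.cross(z,x)
    return g+h*ax, Ro.from_matrix(np.c_[x,y,z]).as_euler('xyz')
E
python3 - <<'E'
from fit import *
p=np.load('p.npy')
for s in(1,-1):
    for phi in(p[5],-2,-1,-.3,0,.15):
        for h in (.2,-.005):
            q=robot.inverse_kinematics(*pose(p,phi,h,s)); print(s,round(phi,2),h,None if q is None else np.round(q,2))
q=robot.inverse_kinematics([.3,.4,.5],robot.sense()['tcp_rot']);print(q)
E
```

```text
1 -2.79 0.2 [ 0.6  -0.02 -0.43  1.94 -0.34  0.82 -2.07]
1 -2.79 -0.005 [-0.52  0.34  0.72  2.07 -0.95  0.55 -1.55]
1 -2 0.2 [-0.63 -0.11  0.73  1.99 -0.2   0.8  -1.41]
1 -2 -0.005 [-0.37  0.31  0.53  2.06 -0.83  0.5  -0.86]
1 -1 0.2 [-0.84 -0.15  0.91  2.   -0.12  0.79 -0.48]
1 -1 -0.005 [-0.54  0.35  0.74  2.07 -0.95  0.56  0.25]
1 -0.3 0.2 [-0.95 -0.18  0.99  2.   -0.06  0.79  0.16]
1 -0.3 -0.005 [-0.48  0.33  0.67  2.07 -0.91  0.54  0.91]
1 0 0.2 [-0.99 -0.2   1.02  2.   -0.03  0.79  0.44]
1 0 -0.005 [-0.46  0.33  0.63  2.06 -0.89  0.53  1.19]
1 0.15 0.2 [-1.   -0.2   1.03  2.   -0.02  0.79  0.58]
1 0.15 -0.005 [-0.45  0.33  0.63  2.06 -0.89  0.53  1.34]
-1 -2.79 0.2 [-1.02 -0.21  1.04  2.   -0.01  0.79  0.77]
-1 -2.79 -0.005 [-0.4   0.31  0.55  2.06 -0.85  0.51  1.51]
-1 -2 0.2 [-1.12 -0.26  1.09  2.    0.08  0.8   1.47]
-1 -2 -0.005 [-0.12  0.29  0.21  2.05 -0.64  0.44  2.11]
-1 -1 0.2 [-1.17 -0.3   1.11  2.01  0.15  0.81  2.41]
-1 -1 -0.005 [ 0.83  0.46 -0.98  2.    0.52  0.44  2.08]
-1 -0.3 0.2 None
-1 -0.3 -0.005 [-0.52  0.34  0.72  2.07 -0.95  0.55 -2.2 ]
-1 0 0.2 [ 1.01 -0.01 -0.83  1.93 -0.34  0.82 -2.42]
-1 0 -0.005 [-0.52  0.34  0.72  2.07 -0.95  0.55 -1.9 ]
-1 0.15 0.2 [ 0.8  -0.01 -0.63  1.93 -0.34  0.82 -2.27]
-1 0.15 -0.005 [-0.52  0.34  0.72  2.07 -0.95  0.55 -1.75]
[-1.04061434e+00  5.63640851e-02  3.06096661e-02  1.50595021e+00
 -1.19929525e-03  1.58097110e+00  2.69980688e-01]
```

Run:
```python
from fit import *
p=np.load('p.npy')
robot.goto([.3,.4,.5],robot.sense()['tcp_rot'])
robot.goto(*pose(p,p[5],.2,1))
f=shot('wrist','w1');a=shot('scene','a2')
s=robot.sense();print(s['t'],s['tcp_pos'],pose(p,p[5],.2)[0],np.round(s['joint_pos'],2),s['wrist_force'])
g,ax,d,be,_=grip_world(p)
for X in(g+.018*ax,be,g-.05*d): print(proj(f,X))
i=f['image'][:,:,::-1];j=a['image'][90:275,170:340,::-1]
cv2.imwrite('pics/w1c.png',cv2.hconcat([cv2.resize(i,(480,360)),cv2.resize(j,(320,360))]))
```

```text
3.95 [ 0.53366716 -0.05542043  0.37041027] [ 0.53347063 -0.0562656   0.37022361] [ 1.23  0.   -1.05  1.92 -0.33  0.82 -2.06] [-0.49362693 -0.53197489  0.43671315]
(np.float64(251.19365846900672), np.float64(171.26094910816016), np.float64(0.32166482127690915))
(np.float64(251.3239889162742), np.float64(87.22685768749842), np.float64(0.3172710433600673))
(np.float64(250.9817917041189), np.float64(214.8235253393446), np.float64(0.353319393772171))
```

View pics/w1c.png

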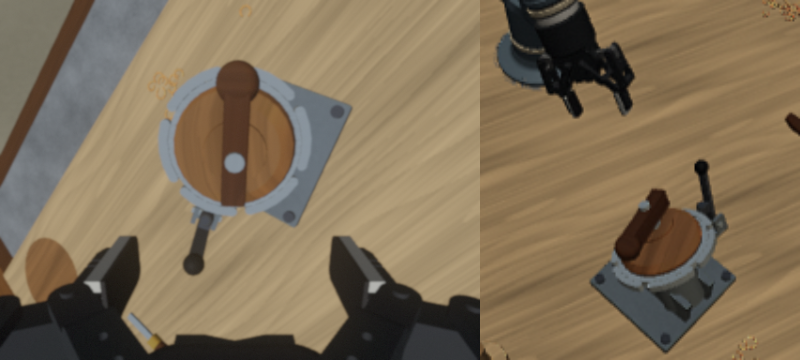

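The wrist view puts the nut at full-frame (249.6,172.8) and the ball at (253.9,87.5). Both are within about 2 px (2 mm) of the prediction, with the bar turned about 2 degrees. I'll refit with these points, go down and grip.

Run:
```python
from fit import *
p0=np.load('p.npy')
L=lambda n:pickle.load(open(f'pics/{n}.pkl','rb'))
a,b,w=L('a'),L('b'),L('w1')
O=[(a,'c--',228.6,234.6),(a,'c+-',268.8,270),(a,'c++',305.8,233.8),(a,'ball',248.3,216.7),(a,'nut',257,195.5),(b,'c++',195.7,247),(b,'c-+',270.6,239.5),(b,'ball',230.4,149.2),(b,'nut',246.2,158.5),(w,'nut',249.6,172.8),(w,'ball',253.9,87.5),(w,'end',248.5,219.7)]
def res(p):
    W,pc,g,d=model(p)
    P={'c--':W(np.array([-.07,-.1,.018])),'c+-':W(np.array([.13,-.1,.018])),'c++':W(np.array([.13,.1,.018])),'c-+':W(np.array([-.07,.1,.018])),'ball':W(g+.075*d),'nut':W(g+.02*AX),'end':W(g-.05*d+.012*AX)}
    return np.array([np.array(proj(f,P[k])[:2])-(u,v) for f,k,u,v in O]).ravel()
R=least_squares(res,p0,loss='soft_l1');p=R.x
print(p.round(4),p0.round(4));print(res(p).reshape(-1,2).round(1).tolist());np.save('p.npy',p)
for v in grip_world(p): print(v.round(3))
for h in(.2,.1,-.006): print(pose(p,p[5],h)[0].round(3))
robot.grip(1.0,60)
robot.goto(*pose(p,p[5],.06))
pos,rot=pose(p,p[5],-.005)
f0=robot.sense()['wrist_force']
c=robot.move_straight(pos,vel=.05,attitude=rot,contact_N=8)
s=robot.sense();print(c,s['tcp_pos'],pos,np.round(s['joint_pos'],2),np.array(s['wrist_force'])-f0,s['t'])
```

```text
[ 0.6311 -0.0184  0.3618  0.0293  0.1192 -2.8253] [ 0.6314 -0.0193  0.3609  0.0286  0.1194 -2.7862]
[[-0.9, -0.9], [0.2, 0.4], [1.1, -2.1], [-0.1, -0.4], [0.1, -0.2], [-0.2, -0.6], [-0.3, -1.6], [0.9, -0.3], [-0.2, 0.4], [0.6, -0.5], [-0.5, 0.6], [-0.3, -0.2]]
[ 0.622 -0.022  0.193]
[-0.439 -0.166  0.883]
[ 0.593 -0.792  0.146]
[ 0.666 -0.081  0.204]
[0.595 0.048 0.193]
[ 0.534 -0.055  0.37 ]
[ 0.578 -0.039  0.282]
[ 0.624 -0.021  0.188]
False [ 0.62394868 -0.02124196  0.189266  ] [ 0.62386666 -0.02113382  0.18897945] [ 0.67  0.38 -0.75  2.    0.22  0.39 -2.63] [ 0.45947198  0.79179513 -0.48053057] 6.2333
```

```bash
cat >> fit.py <<'E'
def tau():
    s=robot.sense();g,ax,_,_,_=grip_world(np.load('p.npy'))
    F=np.array(s['wrist_force']);return s,F,float(np.dot(s['torque'],ax)),np.linalg.norm(F)
E
python3 - <<'E'
from fit import *
s,F,t,n=tau();print(F.round(1),round(t,3))
robot.grip(0.0,35)
s,F,t,n=tau();print(F.round(1),round(t,3),s['opening'],s['gripper_force'],s['t'])
j=list(s['joint_pos'])
for k in range(12):
    j[6]+=np.radians(5);robot.move_joints(j)
    s,F,t,n=tau();print(k,round(s['t'],2),F.round(1),round(t,3),np.round(s['joint_pos'][6],3),s['gripper_force'])
    if n>30: break
shot('wrist','w2');shot('scene','a3');shot('side','b3')
E
```

```text
[ 0.6  0.1 -0.4] 0.021
[-3.2 -0.5  2.3] -0.044 0.2988338452281168 37.60114252567291 6.8083
0 7.06 [-1.   0.6  1. ] 0.198 -2.548 37.38006770610809
1 7.31 [-0.  -0.4  0.8] 0.09 -2.462 37.32177436351776
2 7.56 [0.3 1.  0.5] 0.014 -2.375 37.26734697818756
3 7.81 [ 1.7  1.  -0.4] 0.127 -2.288 37.17257916927338
4 8.06 [1.9 2.5 0.4] 0.054 -2.201 37.08843648433685
5 8.31 [2.9 4.2 0.9] 0.152 -2.114 37.01292335987091
6 8.56 [3.3 3.8 0.8] -0.091 -2.027 36.99146926403046
7 8.81 [3.3 3.8 0.6] -0.114 -1.94 37.06803560256958
8 9.06 [ 3.2  5.6 -0.2] 0.127 -1.852 36.96471154689789
9 9.31 [3.9 4.  0.2] 0.089 -1.765 36.95419907569885
10 9.56 [2.8 4.9 0.5] 0.158 -1.677 36.955296993255615
11 9.81 [3.3 4.8 0.5] 0.125 -1.59 36.97887361049652
```

```bash
cat >> fit.py <<'E'
_b=cv2.resize(pickle.load(open('pics/b.pkl','rb'))['image'],None,fx=4,fy=4,interpolation=cv2.INTER_CUBIC)
_T=_b[4*189:4*205,4*243:4*259]
def knob(f=None):
    """shift of pawl knob (px, side camera) from the first picture, plus score"""
    f=f or robot.grab_frame('side')
    i=cv2.resize(f['image'],None,fx=4,fy=4,interpolation=cv2.INTER_CUBIC)[4*175:4*219,4*229:4*273]
    r=cv2.matchTemplate(i,_T,cv2.TM_CCOEFF_NORMED);_,m,_,l=cv2.minMaxLoc(r)
    return l[0]/4-14,l[1]/4-14,round(m,2)
E
python3 - <<'E'
from fit import *
p=np.load('p.npy')
print(knob(pickle.load(open('pics/b3.pkl','rb'))))
# predicted knob shift for 18 mm outward
b=pickle.load(open('pics/b.pkl','rb'));K=px(b,251,197);o=np.array([-np.sin(p[2]),np.cos(p[2]),0])
g,ax,*_=grip_world(p);v=K-g;v-=ax*(v@ax);print('radius',np.linalg.norm(v),np.array(proj(b,K-.018*o))-np.array(proj(b,K)))
s=robot.sense();j=list(s['joint_pos']);j0=j[6]-np.radians(60)
phi=lambda:np.degrees(p[5]+robot.sense()['joint_pos'][6]-j0)
while phi()<12:
    j[6]+=np.radians(5 if phi()<-17 else 1.5);robot.move_joints(j)
    k=knob() if phi()>-80 else None
    s,F,t,n=tau();print(round(s['t'],1),round(phi(),1),round(n,1),round(t,3),k)
    if n>35: break
    if phi()>-12 and k[2]>.6 and k[0]>4: pass
E
```

```text
(0.0, 0.0, 0.99)
radius 0.14847570408489033 [-1.27548076 -4.51476611  0.01452006]
10.2 -97.1 3.0 0.161 None
10.5 -92.1 4.4 0.142 None
10.7 -87.1 5.1 0.048 None
11.0 -82.1 5.7 0.173 None
11.3 -77.1 5.4 0.024 (0.25, 0.0, 0.98)
11.6 -72.1 4.9 0.13 (0.25, -0.75, 0.97)
11.9 -67.1 5.5 0.0 (0.25, -1.0, 0.82)
12.2 -62.1 6.6 0.008 (0.0, 0.0, 0.98)
12.5 -57.1 6.5 0.126 (0.0, 0.0, 0.98)
12.8 -52.1 6.0 0.112 (0.0, 0.0, 0.98)
13.1 -47.1 6.8 0.209 (0.0, 0.25, 0.99)
13.4 -42.1 7.7 0.183 (0.0, 0.0, 0.99)
13.7 -37.1 7.3 0.134 (0.0, 0.25, 0.98)
14.0 -32.1 9.1 0.138 (0.0, 0.0, 0.98)
14.3 -27.1 7.7 0.14 (0.0, 0.25, 0.98)
14.6 -22.1 8.9 0.16 (0.0, 0.0, 0.98)
14.9 -17.1 8.3 0.087 (0.0, 0.0, 0.98)
15.2 -12.1 8.8 0.21 (0.25, -0.75, 0.97)
15.5 -10.6 8.9 0.335 (0.25, -1.0, 0.93)
15.8 -9.1 9.1 0.342 (0.25, -1.0, 0.86)
16.1 -7.6 10.4 0.062 (0.0, -0.75, 0.79)
16.4 -6.3 9.8 -1.068 (0.0, -0.75, 0.79)
16.7 -4.9 11.6 -1.728 (0.0, -0.75, 0.79)
17.0 -3.4 10.2 -1.993 (0.0, -0.75, 0.79)
17.3 -1.6 7.6 -0.162 (-0.25, 0.25, 0.97)
17.6 -0.1 7.6 0.148 (0.0, 0.25, 0.96)
17.9 1.4 7.4 0.165 (0.0, 0.25, 0.96)
18.2 2.9 8.5 0.124 (0.0, 0.25, 0.95)
18.5 4.4 8.1 0.201 (0.0, 0.25, 0.94)
18.8 5.9 7.6 0.17 (-0.25, 0.25, 0.94)
19.1 7.4 8.6 0.167 (0.0, 0.0, 0.93)
19.4 8.9 8.6 0.168 (0.0, 0.25, 0.93)
19.7 10.4 8.5 0.123 (0.0, 0.5, 0.93)
20.0 11.9 7.8 0.208 (0.0, 0.25, 0.92)
20.3 13.4 8.1 0.173 (0.0, 0.25, 0.92)
```

Run:
```python
from fit import *
b=shot('side','b4');w=shot('wrist','w4');b0=pickle.load(open('pics/b.pkl','rb'))
p=np.load('p.npy');q=p.copy();q[5]=np.radians(13.4);g,ax,d,be,_=grip_world(q)
for f in(b,w): print(proj(f,be),proj(f,g-.05*d))
c=lambda f:cv2.resize(f['image'][130:250,180:285,::-1],(350,400),interpolation=cv2.INTER_CUBIC)
cv2.imwrite('pics/v4.png',cv2.hconcat([c(b),cv2.resize(w['image'][:,:,::-1],(450,400))]))
```

```text
(np.float64(252.9549658749355), np.float64(182.38968586770255), np.float64(0.8984246399599431)) (np.float64(236.15427427271487), np.float64(154.40833367025573), np.float64(0.9846858955208123))
(np.float64(247.84540509213917), np.float64(88.55705562253476), np.float64(0.12161855357851753)) (np.float64(248.9215640914258), np.float64(375.0650144550159), np.float64(0.15718281528741643))
```

View pics/v4.png

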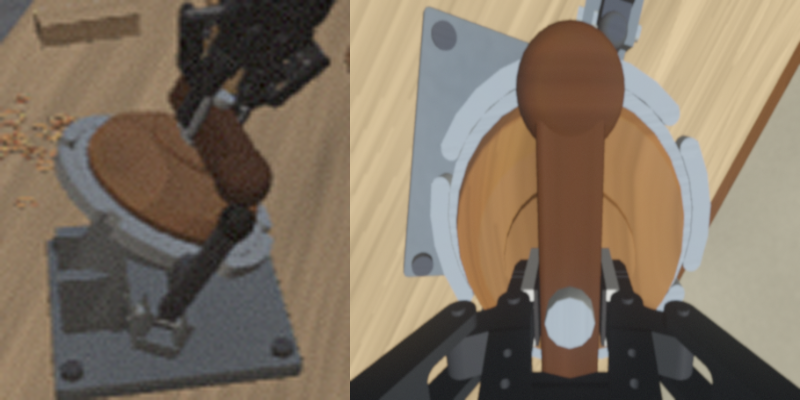

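The wrist view shows the bar still square between the pads. The side view has the pawl knob at (251,197), riding on the rim past a notch. The torque trace puts the notch near -7.5 deg, so I'll step back, measuring the knob's radius from depth.

```bash
cat >> fit.py <<'E'
def knobr(f=None):
    f=f or robot.grab_frame('side')
    p=np.load('p.npy');X=cloud(f)[160:225,225:275].reshape(-1,3)
    g,ax,_,_,ps=grip_world(p);v=X-g;h=v@ax;o=(ps-g)/.075;t=np.cross(o,ax)
    m=(h>-.015)&(h<.03)&(v@o>.1)&(v@o<.17)&(abs(v@t)<.03)
    return (np.median((v@o)[m])*1e3).round(1),int(m.sum())
E
python3 - <<'E'
from fit import *
p=np.load('p.npy')
print([knobr(pickle.load(open(f'pics/{n}.pkl','rb'))) for n in('b','b3','b4')])
s=robot.sense();j=list(s['joint_pos']);ref=j[6]-np.radians(13.4)
phi=lambda:np.degrees(robot.sense()['joint_pos'][6]-ref)
def step(d):
    j[6]+=np.radians(d);robot.move_joints(j)
    k=knobr();s,F,t,n=tau();print(round(s['t'],1),round(phi(),1),round(n,1),round(t,3),k);return t,n,k
for _ in range(6): step(-2)
while phi()>-8:
    t,n,k=step(-1)
    if n>35 or abs(t)>2.5: break
E
```

```text
[(np.float64(144.9), 99), (np.float64(145.1), 101), (np.float64(145.3), 99)]
20.7 11.3 4.3 -0.094 (np.float64(146.0), 101)
21.0 9.4 4.6 -0.175 (np.float64(145.6), 99)
21.3 7.4 5.0 -0.15 (np.float64(144.6), 101)
21.6 5.4 4.2 -0.126 (np.float64(144.8), 98)
21.9 3.4 5.8 -0.104 (np.float64(145.2), 100)
22.2 1.4 4.9 -0.089 (np.float64(145.6), 99)
22.5 0.4 5.4 -0.112 (np.float64(145.8), 101)
22.8 -0.6 6.3 -0.105 (np.float64(146.2), 99)
23.1 -1.6 6.1 -0.137 (np.float64(144.5), 100)
23.4 -2.6 4.6 -0.233 (np.float64(142.8), 100)
23.7 -3.6 5.2 -0.164 (np.float64(140.6), 99)
24.0 -4.6 6.1 -0.227 (np.float64(137.9), 100)
24.3 -5.6 5.5 -0.208 (np.float64(133.9), 101)
24.6 -6.6 5.4 -0.166 (np.float64(128.8), 99)
24.9 -7.6 6.3 -0.043 (np.float64(122.9), 104)
25.2 -8.5 5.4 0.871 (np.float64(123.7), 102)
```

The tooth dropped at about -7.7 deg: knob radius went from 145 to 123 mm and the torque crossed zero there. Next I centre on that angle, release, retreat and check.

Run:
```python
from fit import *
p=np.load('p.npy')
s=robot.sense();j=list(s['joint_pos']);j[6]+=np.radians(.8);robot.move_joints(j)
print(tau()[2],knobr())
robot.grip(1.0);print(robot.sense()['opening'],knobr())
s=robot.sense();g,ax,_,_,_=grip_world(p)
robot.move_straight(np.array(s['tcp_pos'])+.12*ax,vel=.1)
robot.sleep(.5)
b=shot('side','b5');a=shot('scene','a5');w=shot('wrist','w5');print(knobr(b),robot.sense()['t'])
c=lambda f,y,x:cv2.resize(f['image'][y:y+120,x:x+105,::-1],(350,400),interpolation=cv2.INTER_CUBIC)
cv2.imwrite('pics/v5.png',cv2.hconcat([c(b,130,180),cv2.resize(w['image'][:,:,::-1],(450,400))]))
```

```text
0.03022171218823 (np.float64(122.7), 104)
0.9973395690374758 (np.float64(122.7), 102)
(np.float64(123.1), 105) 28.125
```

View pics/v5.png

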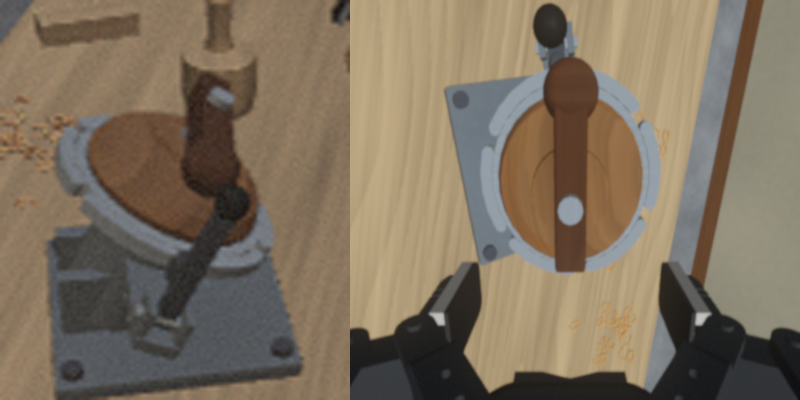

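The gripper is clear, the ball end sits beside the pawl, and the pawl knob has moved 22 mm inward and stayed there after release, so the tooth is home.

```bash
python3 -c "
from plant import robot
print(robot.close_job())"
```

```text
the job is handed in; nothing more can be done
None
```

I turned the bowl until the bar's knobbed long end came round to the pawl, found the notch about 8° to one side, let go with the tooth home and handed the job in at about 28 s; no verdict came back.

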